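# Hold a sprung chain tensioner wound to its stop in a bench drawer

### The arm

A 6-joint arm with a two-finger parallel gripper is mounted at the origin on the work surface. World frame = base frame: x ahead of the robot, y to its left, z up, the work surface at z = 0. Lengths are in mm, angles in rad, forces in N, time in s.
With the tool pointing down it reaches from about 400 to 925 mm from the base axis. Payload 12.5 kg.
Tool frame: the origin (TCP) lies at the very end of the fingers, on their centre line; the grasp point (between the pads) lies 19 mm behind it; z points along the fingers, y is the line along which they close (so a half turn about z gives the same grasp; the last joint's range is limited). The gripper opens to 95 mm and grips with 3 to 60 N. Pads are 20 mm wide; open, the fingers measure 119 mm over their backs; the gripper's body (75 mm by 180 mm) begins 59 mm behind the grasp point.
Start: joints at [-1.373, 0.491, 1.559, -0, 1.092, -0.106], TCP at [186.991, -596.393, 181.561] pointing down, gripper open.
Joint ranges: [-3.1, 3.1], [-0.84, 2.19], [0.05, 2.79], [-1.13, 4.28], [0.06, 2.93], [-2.69, 2.69]. Speed limits (rad/s): [2.22, 2.22, 2.79, 3.14, 3.14, 3.14].

### API

Orientations are given as [roll, pitch, yaw] about the fixed x, y, z axes, in that order (R = Rz(yaw) Ry(pitch) Rx(roll)).
In Python, from cell import * gives the robot as it stands.
- The arm moves only by the tool jog_arm, never from a script. Its argument "targets" is a list of rows, each an object with "turn": the turn, a rotation vector about the world's x, y, z in degrees, a list of three; "slide": the shift along the world's x, y, z in mm, a list of three; "claw": the opening in per cent of the stroke, from 0 (shut) to 100 (fully open). In form: [{"turn": [wx, wy, wz], "slide": [x, y, z], "claw": claw}, ...]. A call has 1 to 5 rows; each row shifts and turns the commanded pose from where the row before left it; what a row does not reach is not made up. A row lasts 1/8 s, in which the tool goes at most 62.5 mm and 10.7 degrees, less where a joint would pass 70% of its speed; a pose out of reach is approached as far as the arm can. A call with a gripper value outside its range is refused whole. The fingers move at their own pace and stop on an object; the grip force is fixed at half the most. Time passes only in rows, so rows that do not move let the fingers close. It gives the time, the measured TCP pose, the force, the opening and the grip force at its end, in the units of the state.
- state(): the state, without advancing time (a new reading comes with each control period).
- read_camera(name): name is "scene" or "top"; returns a dict with "frame" (400x640x3 uint8, blue, green, red), "mtx" (3x3 intrinsics, pixels), "R" (3x3) and "t" (3): a world point X has camera coordinates R X + t. Camera axes: x right, y down, z forward; pixel columns grow to the right and rows downward; lengths in mm; the calibration is good to about 2 mm. A picture is of the moment at which its call begins. There is no depth.
- job_done(): hands the job in; it is judged then, once.
Trained networks look in the newest picture that a camera, given by its name, has taken for a name from the list of things; names that differ only in an ending like _2 or _b are one class to them, and where a whole thing is asked for, a point or a joint stands for the part that bears it (a point fixed in the world has none). Each returns a list of dicts, best first, with "conf" (0 to 1); they miss things now and then, are a little off and sometimes report something else, mostly with a low value. They report only what shows in the picture. A call takes as long as a camera call.
- look_for(query, camera): "xy" ([column, row] in pixels, amid what is visible of it).
The state is a dict: "t": time; "joints": joint angles; "qvel": joint speeds; "tau": joint torques, N m; "eef_pos": TCP position; "tcp_rot": TCP orientation; "ft_force": force on the tool from outside, world axes, zero at the start; "moment": the same for the moment, N m; "opening": opening from 0.0 (shut) to 1.0 (fully open); "grip_force": force on a finger pad.
Only numpy, scipy, OpenCV 4.12 (cv2) and the standard library are available. Lean on these libraries where they do the work, as an engineer would, in place of code of your own. Each camera call takes 0.05 s, during which the arm holds its last target. There are 200 camera calls.

### The job

Of the two grey tool chests on the bench, the one whose drawer has a bar handle has a sprung chain tensioner bolted inside that drawer. Pull this drawer fully open, then swing the tensioner's cage arm against its spring, towards the front of the drawer, right up to its stop, and finish while the fingers are still holding it there, ready for inspection: do not let go. Leave the other chest (with two knobs) shut and leave the things lying about where they are.

Things in the scene. Friction and masses are not known exactly. Their poses are not given: they have to be found in the camera images.
- chest: Fixed grey metal chest, 300 deep (x) x 240 wide (y) x 120 high, one drawer with a single bar handle. Origin: under the middle of its front edge, on the bench; x points from drawer front to back, y to the left seen with x ahead, z up. It spans x 0 to 300; the drawer front, 12 thick, reaching 114 above the bench, closes against that front.
- drawer (a joint): How far the bar-handled drawer is pulled out along the chest's -x, m: 0 shut, 0.165 fully open (stop). Starts shut or up to 35 mm ajar, stays where it is left; friction about 2.5 N. Inside 204 wide, floor 18 above the bench, side walls up to 55. Steel sockets fixed in its corners, none over 50 above the bench.
- drawer_handle (a point): Middle of the drawer's bar handle: a level steel bar 10 thick, 110 long along the chest's y, 45 ahead of the drawer front, 90 above the bench; both ends bend back to the front. Axes as the chest's. Moves with the drawer.
- cage_arm (a joint): Angle of the tensioner's cage arm about its vertical pivot, rad: 0 at rest, 0.95 on its stop. Grows as it swings towards the drawer front, clockwise from above. Direction from pivot to peg, as an angle about z from the chest's x axis: -1.50 minus this value. The spring drives it back to 0: about 4 N at the peg at rest, 9 N at the stop. Fixed upright steel pins 8 thick mark both ends of the swing.
- cage_pivot (a point): Point on the cage arm's vertical pivot axis, 72 above the bench, 50 left (+y) of the drawer's middle, 105 behind the chest's front edge when the drawer is shut, 60 ahead of that edge when it is fully open. Axes as the chest's. Moves with the drawer.
- cage_peg (a point): On the round upright steel peg at the cage arm's free end, 85 from the pivot: peg 14 thick, from 69 to 109 above the bench; this point is 98 above it. x axis along the arm, away from the pivot; z up. Below the peg the arm (49 to 69 above the bench) is two plates 16 wide, 20 round the peg, with two black toothed wheels, up to 33 across, between.
- other_chest: The second grey chest, fixed, same size and origin, its drawer has two round knobs; to be left shut. The two chests stand side by side, either may be the left one.
- other_drawer (a joint): How far the other chest's drawer is pulled out (m), 0 shut; leave it.
- sprocket: Bystander to be left alone: flat steel chain sprocket, 120 across, 7 thick, lying on top of the bar-handled chest. Origin: centre of the underside (for lying tools, near the middle).
- bearing: Bystander to be left alone: steel bearing ring, 52 across, 15 high, lying on top of the other chest. Origin: centre of the underside (for lying tools, near the middle).
- spray_can: Bystander to be left alone: red spray can, 66 across, 190 high. Origin: centre of the underside (for lying tools, near the middle).
- jar: Bystander to be left alone: white jar, 64 across, 90 high. Origin: centre of the underside (for lying tools, near the middle).
- mug: Bystander to be left alone: white mug, 80 across, 90 high, standing on the bench in front of the other chest. Origin: centre of the underside (for lying tools, near the middle).
- wrench: Bystander to be left alone: steel wrench 170 long, lying on the bench in front of the other chest. Origin: centre of the underside (for lying tools, near the middle).
- screwdriver: Bystander to be left alone: screwdriver 200 long with an orange handle, lying on the bench. Origin: centre of the underside (for lying tools, near the middle).
- drink_can: Bystander to be left alone: green drinks can, 66 across, 115 high. Origin: centre of the underside (for lying tools, near the middle).

How it is judged:
By the outcome, as a careful person would: the job done as asked, in the order asked, and still so for the second after the job is handed in, while the arm keeps its last pose, push and grip.
It also fails if it takes over 50 s, if anything falls off the work surface, if the arm or the gripper's body presses on something with over 40 N, if the wrist force passes 120 N, or if a joint passes its speed limit or range.

## Working session

There is one attempt and no reset: what is moved stays moved. The work goes in short steps, Python scripts to look and compute and a tool call to move; the robot and the scene stay as the last step left them, time stands still between calls to the robot, and variables do not carry over. Pictures are saved under pics/ and viewed, at most 10 in all, crops included, and the job is handed in when it is done.

Besides the shell and the picture viewer there is one more tool, called after "Call:" as a command line: name --argument value ..., lists and objects as JSON in quotes. jog_arm: Moves the arm, as the interface text tells. Its arguments: {"type":"object","properties":{"targets":{"type":"array","items":{"type":"object","properties":{"turn":{"type":"array","items":{"type":"number"}},"slide":{"type":"array","items":{"type":"number"}},"claw":{"type":"number"}}}}},"required":["targets"]}

```bash
mkdir -p pics; ls
cat > h.py <<'E'
from cell import *
import numpy as np, cv2
def cam(n):
    c=read_camera(n); return c
def ray(c,uv,z):
    K,R,t=map(np.array,(c['mtx'],c['R'],c['t'])); t=t.ravel()
    d=R.T@np.linalg.inv(K)@np.array([uv[0],uv[1],1.]); o=-R.T@t
    return o+d*(z-o[2])/d[2]
def proj(c,X):
    p=np.array(c['mtx'])@(np.array(c['R'])@np.array(X,float)+np.array(c['t']).ravel()); return p[:2]/p[2]
E
python3 - <<'E'
from h import *
for n in('top','scene'):
    c=cam(n); cv2.imwrite(f'pics/{n}0.png',c['frame'])
    print(n,-np.array(c['R']).T@np.array(c['t']).ravel())
    for q,z in(('chest',120),('other_chest',120),('drawer_handle',90),('cage_peg',98),('sprocket',127),('spray_can',100),('jar',45),('mug',45),('drink_can',60),('wrench',5),('screwdriver',10)):
        for d in look_for(q,n)[:2]: print(q,np.round(d['xy']),round(d['conf'],2),ray(c,d['xy'],z).round())
s=state();print(s['t'],s['eef_pos'],s['tcp_rot'],s['opening'])
E
```

```text
pics
top [ 332.83443272  -12.46920693 1624.91823014]
chest [355. 162.] 0.75 [ 748. -149.  120.]
chest [258. 220.] 0.54 [529. 196. 120.]
other_chest [445. 201.] 0.66 [ 609. -470.  120.]
other_chest [269. 149.] 0.63 [790. 165. 120.]
drawer_handle [360. 203.] 0.76 [ 602. -170.   90.]
sprocket [353. 177.] 0.56 [ 689. -141.  127.]
spray_can [444. 205.] 0.84 [ 598. -473.  100.]
jar [195. 210.] 0.79 [575. 441.  45.]
mug [268. 248.] 0.98 [438. 166.  45.]
drink_can [431. 251.] 0.87 [ 435. -433.   60.]
wrench [263. 222.] 0.76 [539. 192.   5.]
wrench [444. 202.] 0.54 [ 625. -501.    5.]
screwdriver [192. 269.] 0.51 [358. 449.  10.]
scene [1041.1324759   730.20514338  927.60910362]
chest [240. 206.] 0.96 [800. -84. 120.]
other_chest [280. 280.] 0.64 [826. 213. 120.]
drawer_handle [294. 179.] 0.67 [ 583. -134.   90.]
sprocket [251. 191.] 0.59 [ 745. -119.  127.]
spray_can [246. 132.] 0.92 [ 608. -468.  100.]
jar [414. 319.] 0.75 [576. 449.  45.]
mug [391. 228.] 0.84 [425. 183.  45.]
drink_can [290. 132.] 0.71 [ 438. -424.   60.]
drink_can [338. 251.] 0.27 [621. 180.  60.]
wrench [360. 253.] 0.71 [541. 188.   5.]
screwdriver [462. 282.] 0.82 [364. 427.  10.]
screwdriver [248. 130.] 0.47 [ 545. -605.   10.]
1.2 [ 186.9956301  -596.37340671  181.56033934] [3.14151914e+00 3.39347820e-07 3.03793882e-01] 0.9986562714782465
```

Run:
```python
import cv2
a=cv2.imread('pics/top0.png')[110:290,170:470]
cv2.imwrite('pics/topc.png',cv2.resize(a,None,fx=2.66,fy=2.66,interpolation=cv2.INTER_CUBIC))
```

```text
(no output)
```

View pics/topc.png

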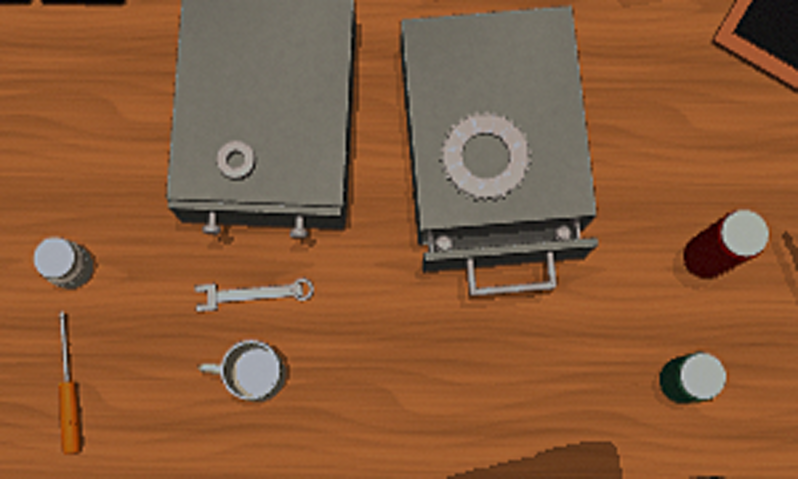

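View pics/scene0.png

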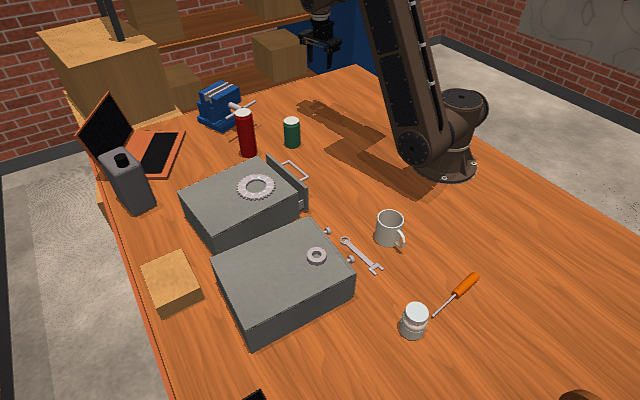

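The top picture shows the bar-handled chest on the right, with its drawer slightly ajar and the handle bar from crop (470,291) to (553,286). The two-knob chest is on the left, with the wrench and mug in front of it. Next I fit the chest pose.

Run:
```python
from h import *
c=cam('top')
f=lambda u,v,z:ray(c,(170+u/2.66-.3,110+v/2.66-.3),z)
P=np.array([f(u,v,120)[:2] for u,v in((420,230),(596,214),(572,8),(402,20))])
M=np.array([[0,120],[0,-120],[300,-120],[300,120.]])
Pc=P-P.mean(0);Mc=M-M.mean(0)
H=Mc.T@Pc;a=np.arctan2(H[0,1]-H[1,0],H[0,0]+H[1,1]);R=np.array([[np.cos(a),-np.sin(a)],[np.sin(a),np.cos(a)]])
o=P.mean(0)-R@M.mean(0);print(P.round(),a,o,(R@M.T).T+o-P)
h=np.array([f(470,291,90)[:2],f(553,286,90)[:2]]);print(h, (h-o)@R)
print('drawer front top', [((f(u,v,114)[:2]-o)@R).round() for u,v in((424,256),(597,240))])
```

```text
[[ 620.  -50.]
 [ 646. -288.]
 [ 938. -259.]
 [ 917.  -22.]] 0.09781557448462902 [ 631.06323892 -169.53653908] [[-0.82292218  0.2787225 ]
 [-3.06782226 -0.92087926]
 [ 2.90347857 -0.72094323]
 [ 0.98726587  1.36309998]]
[[ 542.39632579 -120.15171914]
 [ 550.98407043 -233.33998828]] [[-83.42016864  57.80793534]
 [-85.92740329 -55.67795543]]
drawer front top [array([-34., 117.]), array([ -31., -118.])]
```

Call:
jog_arm --targets '[{"turn": [0,0,7.8],"slide": [36,42,0],"claw": 40},{"turn": [0,0,7.8],"slide": [36,42,0],"claw": 40},{"turn": [0,0,7.8],"slide": [36,42,0],"claw": 40},{"turn": [0,0,7.8],"slide": [36,42,0],"claw": 40},{"turn": [0,0,7.8],"slide": [36,42,0],"claw": 40}]'

```text
t: 1.88
eef_pos: [368.0, -385.0, 181.7]
tcp_rot: [3.141, 0.0, 0.989]
ft_force: [1.5, 0.3, -0.6]
opening: 0.532
grip_force: 0.0
```

Call:
jog_arm --targets '[{"turn": [0,0,7.8],"slide": [36,42,0],"claw": 40},{"turn": [0,0,7.8],"slide": [36,42,0],"claw": 40},{"turn": [0,0,7.8],"slide": [36,42,0],"claw": 40},{"turn": [0,0,7.8],"slide": [36,42,0],"claw": 40},{"turn": [0,0,7.8],"slide": [36,42,0],"claw": 40}]'

```text
t: 2.5
eef_pos: [548.1, -174.9, 181.7]
tcp_rot: [3.141, 0.0, 1.67]
ft_force: [0.7, -1.0, -0.3]
opening: 0.4
grip_force: 0.0
```

Call:
jog_arm --targets '[{"claw": 40},{"claw": 40}]'

```text
validation failed for argument at $.ta...
```

Run:
```python
from h import *
c=cam('scene')
for X in((546.7,-176.7,90),(541.3,-122,90),(552,-231.4,90),(546.7,-176.7,78)):
    p=proj(c,X).round().astype(int);print(p);cv2.circle(c['frame'],tuple(map(int,p)),1,(0,0,255),-1)
print(look_for('drawer_handle','scene')[:1],state()['eef_pos'])
cv2.imwrite('pics/s1.png',cv2.resize(c['frame'][110:260,190:390],None,fx=4,fy=4,interpolation=cv2.INTER_NEAREST))
```

```text
[297 169]
[307 177]
[288 161]
[298 171]
[{'xy': [293.2, 179.0], 'conf': 0.77}] [ 549.42437583 -172.80545994  181.44945277]
```

View pics/s1.png

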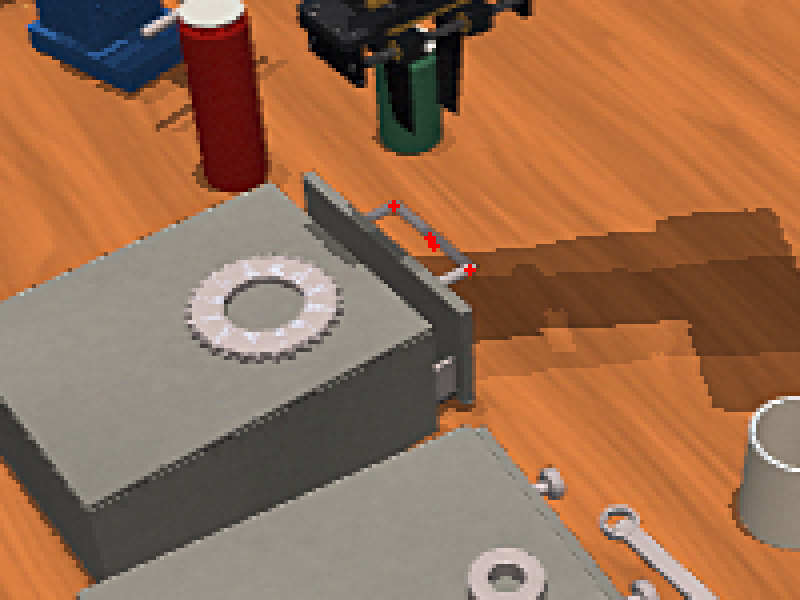

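The reprojected handle points sit on the bar, with its ends at crop (394,206) and (470,270), so the handle estimate is good. Next I descend and grip the bar.

Call:
jog_arm --targets '[{"turn": [0,0,0],"slide": [-2.5,-4,-35],"claw": 40},{"turn": [0,0,0],"slide": [0,0,-36],"claw": 40},{"turn": [0,0,0],"slide": [0,0,-36],"claw": 40},{"turn": [0,0,0],"slide": [0,0,0],"claw": 40}]'

```text
t: 3.1
eef_pos: [543.1, -180.3, 72.8]
tcp_rot: [-3.138, -0.002, 1.664]
ft_force: [0.5, 0.0, 0.2]
opening: 0.399
grip_force: 0.0
```

Call:
jog_arm --targets '[{"turn": [0,0,0],"slide": [0,0,0],"claw": 0},{"turn": [0,0,0],"slide": [0,0,0],"claw": 0},{"turn": [0,0,0],"slide": [0,0,0],"claw": 0},{"turn": [0,0,0],"slide": [0,0,0],"claw": 0}]'

```text
t: 3.6
eef_pos: [544.7, -180.5, 75.1]
tcp_rot: [3.141, 0.0, 1.665]
ft_force: [0.3, -1.3, -0.3]
opening: 0.038
grip_force: 0.0
```

Run:
```python
from h import *
c=cam('scene')
s=state();print(s['opening'],s['grip_force'],s['eef_pos'],look_for('drawer_handle','scene')[:1])
p=proj(c,s['eef_pos']);print(p)
cv2.imwrite('pics/s2.png',cv2.resize(c['frame'][120:220,240:360],None,fx=6,fy=6,interpolation=cv2.INTER_NEAREST))
```

```text
0.021461641706631004 0.0 [ 544.58484013 -180.40157157   74.93162531] [{'xy': [293.7, 178.3], 'conf': 0.97}]
[297.54910444 171.1175436 ]
```

View pics/s2.png

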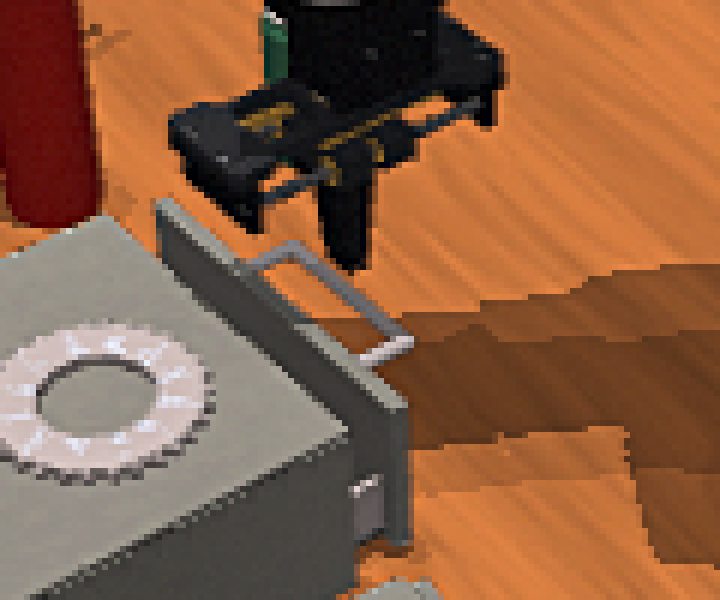

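The closed fingers sit beside the bar. The visible tip is at about pixel (298,165), while the reported TCP projects to (297.5,171), so I check that discrepancy.

Run:
```python
from h import *
a=cam('scene')
print('s1 tips expected',[proj(a,(549.4+d,-172.8,181.4)).round(1) for d in(-19,0,19)])
print('start tips',[proj(a,(187+d*np.sin(.304),-596.4-d*np.cos(.304),181.6)).round(1) for d in(-47,0,47)])
c=cam('top');s=state();print(s['eef_pos'],s['tcp_rot'],s['joints'],proj(c,s['eef_pos']))
cv2.imwrite('pics/t2.png',cv2.resize(c['frame'][150:250,300:420],None,fx=6,fy=6,interpolation=cv2.INTER_NEAREST))
i=cv2.imread('pics/scene0.png')[0:100,280:400];cv2.imwrite('pics/s0c.png',cv2.resize(i,None,fx=5,fy=5))
```

```text
s1 tips expected [array([301.2, 146. ]), array([296.2, 147.9]), array([291.2, 149.7])]
start tips [array([327.6,  75.3]), array([319.1,  72.2]), array([310.9,  69.1])]
[ 544.52148886 -180.38989805   74.63587822] [3.14142629e+00 7.45336879e-05 1.66518749e+00] [-4.35051210e-01  5.48118085e-01  1.79601363e+00  2.75235475e-05
  7.97279714e-01 -5.29461611e-01] [362.55176732 219.33321294]
```

View pics/t2.png

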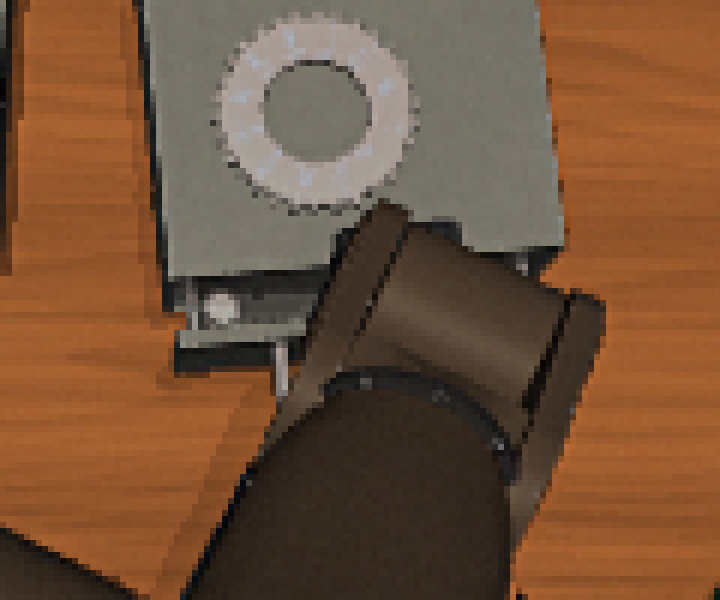

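View pics/s0c.png

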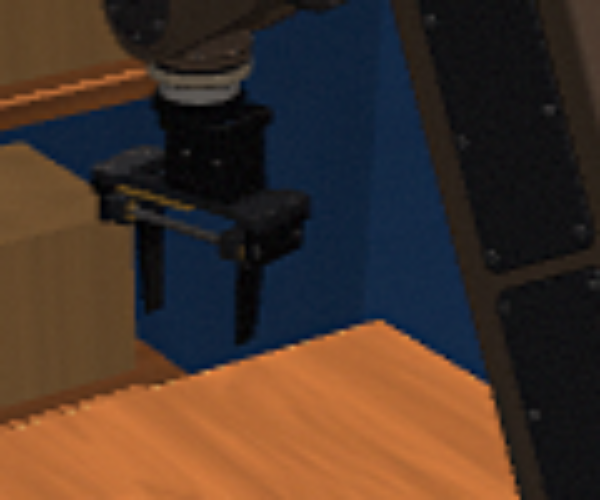

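Run:
```python
from h import *
s=read_camera('scene');t=read_camera('top')
e=np.array([544.5,-180.4,74.6])
for d in((0,0,0),(10,0,0),(0,10,0),(0,0,10)): print(d,proj(s,e+d).round(1))
for z in(140,155,175): print([proj(t,(544.5+x+y*.094,-180.4+.094*x-y,z)).round(1) for x,y in((90,37),(90,-37))])
# base and sanity: project base axis bottom
print(proj(s,(0,0,0)),proj(s,(0,0,100)))
r=t['frame'][178:200,350:385].sum(2);print(r)
```

```text
(0, 0, 0) [297.6 171.2]
(10, 0, 0) [295.1 172.2]
(0, 10, 0) [299.  172.7]
(0, 0, 10) [297.5 169. ]
[array([372.5, 190.9]), array([351.6, 192.5])]
[array([373.1, 190. ]), array([352. , 191.6])]
[array([373.8, 188.8]), array([352.5, 190.5])]
[442.19564837 162.54500328] [448.23082512 141.30739454]
[[501 491 492 474 477 470 498 486 470 476 477 477 479 488 468 400 321 334
  340 343 335 333 338 331 337 339 338 339 346 342 332 340 340 343 336]
 [494 515 479 474 474 487 489 485 472 472 474 479 485 471 323 392 335 338
  339 337 337 334 334 337 337 339 342 342 344 332 337 340 340 337 343]
 [526 505 471 476 472 471 493 477 476 479 488 469 475 392 284 281 340 340
  341 337 335 336 340 337 336 337 334 343 342 337 336 347 344 346 347]
 [485 473 477 481 481 480 478 497 484 484 467 297 332 330 343 340 344 348
  337 339 340 331 340 335 335 333 338 343 339 331 335 337 342 342 346]
 [485 484 490 488 490 492 485 490 481 493 288 145 339 333 333 349 349 351
  341 334 332 335 338 336 344 333 332 336 337 336 338 338 352 347 347]
 [463 464 492 466 464 478 401 370 315 478 341 361 339 125 191 352 341 351
  349
[... 1686 characters left out ...]
 141 141 151 150 149 150 147 145  53 195 192 183
  180 178 179 181 176 170 170 169 163 158 157 155 157 142 145 135 120]
 [106 102 106 106  82  68 141 160 149 145 144 149 151  89 132 219 194 193
  190 181 186 186 180 180 175 176 169 173 170 158 160 154 155 152 136]
 [104 104 102 110  41 116 135 158 149 154 146 142 144  72 209 229 213 201
  193 198 188 183 179 175 182 175 176 170 168 171 165 170 162 158 150]
 [124 125 129  69  80 112 159 145 152 142 145 148  88 136 253 232 225 218
  213 196 204 195 191 185 185 184 177 186 181 171 166 173 167 159 162]
 [209 207 207  59 128 136 154 146 150 150 148 173  33 219 248 238 234 227
  219 210 205 200 199 193 186 188 181 188 182 176 174 172 173 168 167]]
```

The tip shows about 6 px too high in every view, so the true tip is about 20 mm higher than reported, and possibly about 10 mm to -y. The fingers therefore closed above the bar. I reopen and descend carefully, watching the force.

Call:
jog_arm --targets '[{"turn": [0,0,0],"slide": [0,4,0],"claw": 42},{"turn": [0,0,0],"slide": [0,4,0],"claw": 42},{"turn": [0,0,0],"slide": [0,0,0],"claw": 42},{"turn": [0,0,0],"slide": [0,0,0],"claw": 42}]'

```text
t: 4.4
eef_pos: [544.5, -172.3, 74.6]
tcp_rot: [3.141, 0.0, 1.665]
ft_force: [-0.1, 0.5, -0.2]
opening: 0.369
grip_force: 0.0
```

Call:
jog_arm --targets '[{"turn": [0,0,0],"slide": [0,0,-4],"claw": 42},{"turn": [0,0,0],"slide": [0,0,-4],"claw": 42},{"turn": [0,0,0],"slide": [0,0,-4],"claw": 42}]'

```text
t: 4.78
eef_pos: [544.4, -172.4, 62.1]
tcp_rot: [-3.141, -0.0, 1.665]
ft_force: [-0.1, 0.3, 0.1]
opening: 0.42
grip_force: 0.0
```

Call:
jog_arm --targets '[{"turn": [0,0,0],"slide": [0,0,-4],"claw": 42},{"turn": [0,0,0],"slide": [0,0,-4],"claw": 42},{"turn": [0,0,0],"slide": [0,0,0],"claw": 42}]'

```text
t: 5.15
eef_pos: [544.3, -172.3, 54.2]
tcp_rot: [-3.141, -0.0, 1.665]
ft_force: [-1.7, -0.7, -0.1]
opening: 0.42
grip_force: 0.0
```

Call:
jog_arm --targets '[{"turn": [0,0,0],"slide": [0,0,0],"claw": 5},{"turn": [0,0,0],"slide": [0,0,0],"claw": 0},{"turn": [0,0,0],"slide": [0,0,0],"claw": 0},{"turn": [0,0,0],"slide": [0,0,0],"claw": 0},{"turn": [0,0,0],"slide": [0,0,0],"claw": 0}]'

```text
t: 5.78
eef_pos: [544.8, -172.4, 54.7]
tcp_rot: [3.141, 0.0, 1.665]
ft_force: [2.7, 0.3, -0.7]
opening: 0.095
grip_force: 30.0
```

Run:
```python
from h import *
c=cam('scene')
s=state();print(s['opening'],s['grip_force'],s['eef_pos'],proj(c,s['eef_pos']))
cv2.imwrite('pics/s3.png',cv2.resize(c['frame'][120:220,240:360],None,fx=6,fy=6,interpolation=cv2.INTER_NEAREST))
```

```text
0.09350073317336802 30.00329554080963 [ 544.80992452 -172.44735203   54.70042858] [298.85703468 176.78204071]
```

View pics/s3.png

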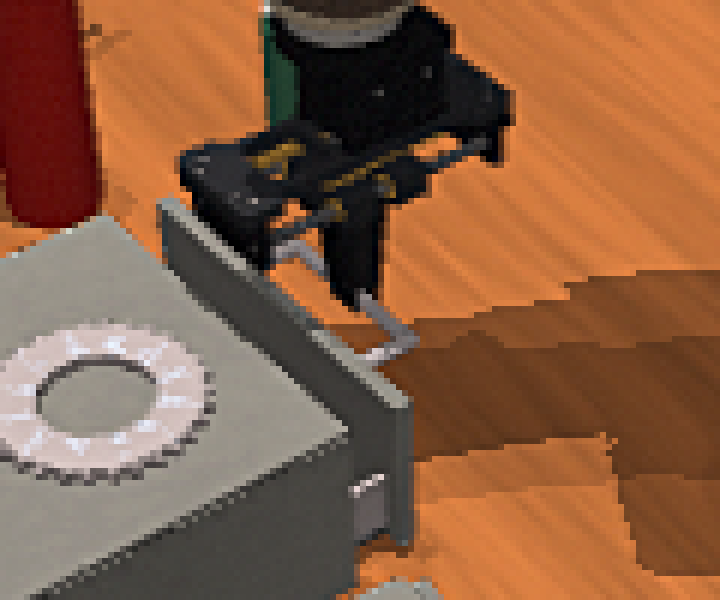

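The bar is held: opening 9.5 mm, 30 N, with the tip at crop (357,308). Now I pull along the chest's -x.

Call:
jog_arm --targets '[{"turn": [0,0,0],"slide": [-15,-1.5,0],"claw": 0},{"turn": [0,0,0],"slide": [-25,-2.5,0],"claw": 0},{"turn": [0,0,0],"slide": [-25,-2.5,0],"claw": 0},{"turn": [0,0,0],"slide": [-25,-2.5,0],"claw": 0},{"turn": [0,0,0],"slide": [-15,-1.5,0],"claw": 0}]'

```text
t: 6.45
eef_pos: [438.8, -183.2, 54.7]
tcp_rot: [3.141, 0.001, 1.665]
ft_force: [4.4, -0.7, -2.5]
opening: 0.1
grip_force: 30.0
```

Call:
jog_arm --targets '[{"turn": [0,0,0],"slide": [-10,-1,0],"claw": 0},{"turn": [0,0,0],"slide": [-8,-0.8,0],"claw": 0},{"turn": [0,0,0],"slide": [-6,-0.6,0],"claw": 0},{"turn": [0,0,0],"slide": [-3,-0.3,0],"claw": 0},{"turn": [0,0,0],"slide": [0,0,0],"claw": 0}]'

```text
t: 7.08
eef_pos: [412.3, -185.9, 54.6]
tcp_rot: [-3.141, 0.0, 1.665]
ft_force: [-0.9, -6.6, 2.5]
opening: 0.093
grip_force: 30.0
```

Call:
jog_arm --targets '[{"turn": [0,0,0],"slide": [-3,-0.3,0],"claw": 0},{"turn": [0,0,0],"slide": [0,0,0],"claw": 0}]'

```text
t: 7.32
eef_pos: [412.0, -186.1, 54.7]
tcp_rot: [3.137, 0.002, 1.664]
ft_force: [16.5, 5.2, -6.4]
opening: 0.095
grip_force: 30.0
```

Call:
jog_arm --targets '[{"turn": [0,0,0],"slide": [-3,-0.3,0],"claw": 0},{"turn": [0,0,0],"slide": [0,0,0],"claw": 0}]'

```text
t: 7.58
eef_pos: [412.1, -186.4, 54.8]
tcp_rot: [3.131, 0.003, 1.663]
ft_force: [38.7, 16.7, -17.5]
opening: 0.098
grip_force: 30.1
```

The drawer is at its stop, and the force is rising without motion. Next I relax, release and lift.

Call:
jog_arm --targets '[{"turn": [0,0,0],"slide": [5.5,0.5,0],"claw": 0},{"turn": [0,0,0],"slide": [0,0,0],"claw": 40},{"turn": [0,0,0],"slide": [0,0,0],"claw": 40},{"turn": [0,0,0],"slide": [0,0,0],"claw": 40},{"turn": [0,0,0],"slide": [0,0,0],"claw": 40}]'

```text
t: 8.2
eef_pos: [411.7, -185.6, 54.5]
tcp_rot: [-3.141, -0.0, 1.665]
ft_force: [-0.8, -0.1, -0.6]
opening: 0.393
grip_force: 0.0
```

Call:
jog_arm --targets '[{"turn": [0,0,0],"slide": [0,0,-0.5],"claw": 40},{"turn": [0,0,0],"slide": [0,0,30],"claw": 40},{"turn": [0,0,0],"slide": [0,0,50],"claw": 40},{"turn": [0,0,0],"slide": [0,0,40],"claw": 40},{"turn": [0,0,0],"slide": [0,0,0],"claw": 40}]'

```text
t: 8.82
eef_pos: [412.9, -186.3, 176.4]
tcp_rot: [3.137, 0.003, 1.665]
ft_force: [-0.3, 0.2, -0.9]
opening: 0.395
grip_force: 0.0
```

Run:
```python
from h import *
c=cam('scene');s=state();print(s['eef_pos'],proj(c,s['eef_pos']))
for q in('cage_peg','cage_pivot','cage_arm','drawer_handle'): print(q,look_for(q,'scene')[:2])
o=np.array([631,-169.5]);a=.097;R=np.array([[np.cos(a),-np.sin(a)],[np.sin(a),np.cos(a)]])
w=lambda x,y,z:np.r_[R@[x,y]+o,z]
for th in(0,.5,.95):
    X=w(-60+85*np.cos(-1.5-th),50+85*np.sin(-1.5-th),109);print(th,X.round(1),proj(c,X).round(1),proj(c,[*X[:2],69]).round(1))
print('piv',w(-60,50,72).round(1),proj(c,w(-60,50,72)),'handle',w(-222,0,90),proj(c,w(-222,0,90)))
f=c['frame'];cv2.imwrite('pics/s4r.png',f)
cv2.imwrite('pics/s4.png',cv2.resize(f[110:250,240:400],None,fx=5,fy=4.28,interpolation=cv2.INTER_NEAREST) if 0 else cv2.resize(f[120:240,240:400],None,fx=5,fy=5,interpolation=cv2.INTER_NEAREST))
t=cam('top');cv2.imwrite('pics/t4r.png',t['frame'])
for q in('cage_peg','drawer_handle'): print(q,look_for(q,'top')[:2])
```

```text
[ 412.20013059 -185.8201961   174.77816786] [328.58217322 134.79471886]
cage_peg [{'xy': [291.9, 175.4], 'conf': 0.75}]
cage_pivot [{'xy': [306.6, 174.4], 'conf': 0.59}]
cage_arm [{'xy': [292.5, 178.4], 'conf': 0.77}]
drawer_handle [{'xy': [312.0, 177.3], 'conf': 0.59}]
0 [ 580.6 -209.4  109. ] [283.9 162.6] [284.6 171.5]
0.5 [ 538.7 -205.9  109. ] [294.9 159.1] [295.4 168. ]
0.95 [ 506.5 -185.8  109. ] [305.8 159. ] [306.  167.9]
piv [ 566.4 -125.5   72. ] [300.20918151 182.6492214 ] handle [ 410.04358036 -191.00024698   90.        ] [327.86818495 153.53946194]
cage_peg [{'xy': [357.7, 213.0], 'conf': 0.74}, {'xy': [267.8, 189.1], 'conf': 0.67}]
drawer_handle [{'xy': [355.6, 215.6], 'conf': 0.96}]
```

View pics/s4.png

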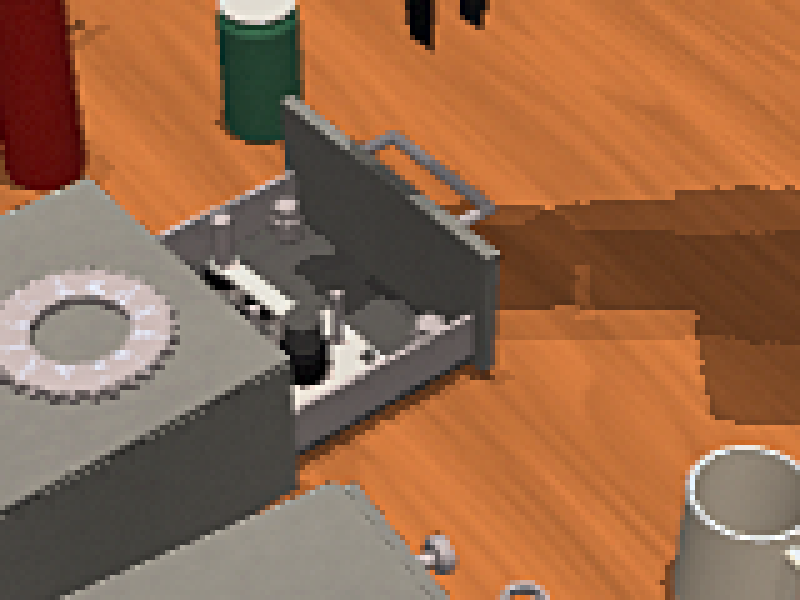

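The peg top is at crop (221,215), i.e. pixel (284.2,163), against a predicted (283.9,162.6), so the model holds. I still need the position of the stop pin at crop (335,292), then I plan the approach.

Run:
```python
from h import *
c=cam('scene')
o=np.array([631,-169.5]);a=.097;R=np.array([[np.cos(a),-np.sin(a)],[np.sin(a),np.cos(a)]])
pv=np.array([-60,50])
for uv in((240+336/5,120+292/5),(240+336/5,120+340/5)):
  for z in(20,50,60,70,80):
    p=R.T@(ray(c,uv,z)[:2]-o)-pv; print(z,p.round(),np.hypot(*p).round(),np.degrees(np.arctan2(p[1],p[0])).round())
def peg(th): return R@(pv+85*np.array([np.cos(-1.5-th),np.sin(-1.5-th)]))+o
print('peg0',peg(0)); ths=np.linspace(0,.95,11); P=[peg(t) for t in ths]; print(np.diff(P,axis=0).round(1))
s=state();print(s['eef_pos'],s['t'])
```

```text
20 [-68. -52.] 85.0 -142.0
50 [-47. -24.] 53.0 -153.0
60 [-40. -14.] 43.0 -160.0
70 [-33.  -5.] 34.0 -172.0
80 [-27.   5.] 27.0 170.0
20 [-36. -10.] 38.0 -164.0
50 [-17.  17.] 24.0 135.0
60 [-10.  26.] 28.0 112.0
70 [-4. 35.] 35.0 96.0
80 [ 3. 44.] 44.0 86.0
peg0 [ 580.63550361 -209.35210986]
[[-8.  -1. ]
 [-8.1 -0.2]
 [-8.1  0.6]
 [-8.   1.3]
 [-7.8  2.1]
 [-7.6  2.8]
 [-7.3  3.5]
 [-6.9  4.2]
 [-6.5  4.8]
 [-6.   5.4]]
[ 411.82444316 -185.61164229  173.45317839] 9.275
```

Call:
jog_arm --targets '[{"turn": [0,0,0],"slide": [43,-6,0],"claw": 40},{"turn": [0,0,0],"slide": [43,-6,0],"claw": 40},{"turn": [0,0,0],"slide": [43,-6,0],"claw": 40},{"turn": [0,0,0],"slide": [42,-6,0],"claw": 40},{"turn": [0,0,0],"slide": [0,0,-30],"claw": 40}]'

```text
t: 9.9
eef_pos: [586.0, -210.3, 144.2]
tcp_rot: [3.138, 0.002, 1.666]
ft_force: [-0.4, 0.6, -0.3]
opening: 0.403
grip_force: 0.0
```

Call:
jog_arm --targets '[{"turn": [0,0,0],"slide": [0,0,-30],"claw": 40},{"turn": [0,0,0],"slide": [0,0,-14],"claw": 40},{"turn": [0,0,0],"slide": [0,0,0],"claw": 40},{"turn": [0,0,0],"slide": [0,0,0],"claw": 40}]'

```text
t: 10.4
eef_pos: [583.5, -210.0, 101.1]
tcp_rot: [3.14, 0.001, 1.665]
ft_force: [0.5, 0.1, 0.7]
opening: 0.4
grip_force: 0.0
```

Run:
```python
from h import *
c=cam('scene');s=state();e=np.array(s['eef_pos']);print(e,s['tcp_rot'],s['ft_force'])
for z in(0,20,28): print(z,[proj(c,e+(d*.995-2.5,d*.095,z)).round(1) for d in(-25,0,25)])
cv2.imwrite('pics/s5.png',cv2.resize(c['frame'][110:210,240:360],None,fx=6,fy=6,interpolation=cv2.INTER_NEAREST))
```

```text
[ 583.49285515 -209.95442018  101.23889796] [3.13998674e+00 9.37937527e-04 1.66515273e+00] [-0.49915937  0.07131559 -0.84136527]
0 [array([289.8, 161.5]), array([283.9, 164.3]), array([277.9, 167.1])]
20 [array([289.5, 157. ]), array([283.5, 159.7]), array([277.5, 162.5])]
28 [array([289.4, 155.1]), array([283.4, 157.9]), array([277.3, 160.7])]
```

View pics/s5.png

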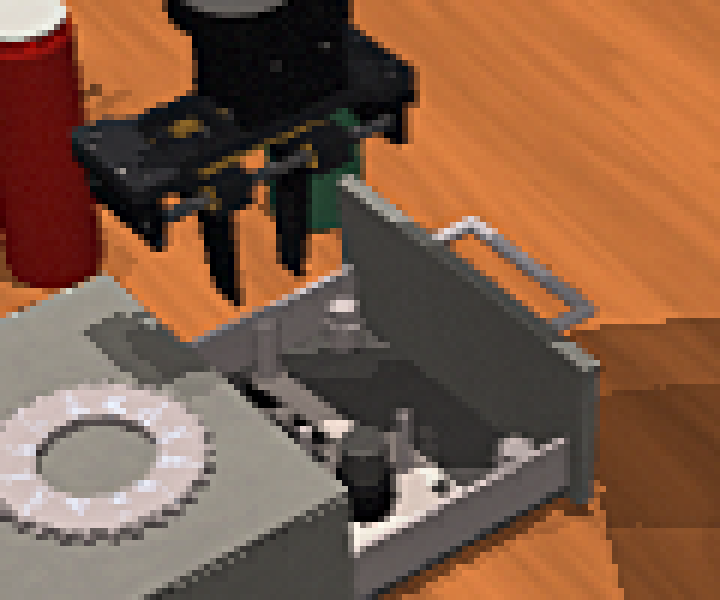

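The tips are at about (279.7,160.8) and (289.5,155.8), and the peg top is at (284.3,163). This fits an offset of about +28 mm in z and a few mm in +y. I shift -4 mm in y, descend and close.

Call:
jog_arm --targets '[{"turn": [0,0,0],"slide": [1,-4,0],"claw": 40},{"turn": [0,0,0],"slide": [0,0,-12],"claw": 40},{"turn": [0,0,0],"slide": [0,0,-12],"claw": 40},{"turn": [0,0,0],"slide": [0,0,-8],"claw": 40},{"turn": [0,0,0],"slide": [0,0,-6],"claw": 40}]'

```text
t: 11.08
eef_pos: [583.8, -213.6, 61.2]
tcp_rot: [-3.141, -0.0, 1.665]
ft_force: [-0.6, 0.4, 0.2]
opening: 0.4
grip_force: 0.0
```

Call:
jog_arm --targets '[{"turn": [0,0,0],"slide": [0,0,-5],"claw": 40},{"turn": [0,0,0],"slide": [0,0,-5],"claw": 40},{"turn": [0,0,0],"slide": [0,0,-3],"claw": 40}]'

```text
t: 11.45
eef_pos: [584.0, -213.7, 48.8]
tcp_rot: [3.142, -0.0, 1.665]
ft_force: [0.4, 0.0, 0.5]
opening: 0.399
grip_force: 0.0
```

Call:
jog_arm --targets '[{"turn": [0,0,0],"slide": [0,0,0],"claw": 5},{"turn": [0,0,0],"slide": [0,0,0],"claw": 0},{"turn": [0,0,0],"slide": [0,0,0],"claw": 0},{"turn": [0,0,0],"slide": [0,0,0],"claw": 0},{"turn": [0,0,0],"slide": [0,0,0],"claw": 0}]'

```text
t: 12.08
eef_pos: [584.2, -213.8, 49.2]
tcp_rot: [3.141, 0.0, 1.665]
ft_force: [0.9, -0.3, 0.8]
opening: 0.141
grip_force: 30.0
```

The peg is gripped (14.1 mm, 30 N). Now I swing along the arc, turning the tool with the arm.

Call:
jog_arm --targets '[{"turn": [0,0,-5.44],"slide": [-8,-1,0],"claw": 0},{"turn": [0,0,-5.44],"slide": [-8.1,-0.2,0],"claw": 0},{"turn": [0,0,-5.44],"slide": [-8.1,0.6,0],"claw": 0},{"turn": [0,0,-5.44],"slide": [-8,1.3,0],"claw": 0},{"turn": [0,0,0],"slide": [0,0,0],"claw": 0}]'

```text
t: 12.7
eef_pos: [551.9, -213.5, 49.3]
tcp_rot: [3.141, 0.001, 1.286]
ft_force: [2.8, -4.4, -0.8]
opening: 0.137
grip_force: 30.0
```

Call:
jog_arm --targets '[{"turn": [0,0,-5.44],"slide": [-7.8,2.1,0],"claw": 0},{"turn": [0,0,-5.44],"slide": [-7.6,2.8,0],"claw": 0},{"turn": [0,0,-5.44],"slide": [-7.3,3.5,0],"claw": 0},{"turn": [0,0,-5.44],"slide": [-6.9,4.2,0],"claw": 0},{"turn": [0,0,0],"slide": [0,0,0],"claw": 0}]'

```text
t: 13.32
eef_pos: [522.6, -202.1, 49.4]
tcp_rot: [3.139, 0.001, 0.907]
ft_force: [-0.6, -13.1, -0.5]
opening: 0.142
grip_force: 30.0
```

Call:
jog_arm --targets '[{"turn": [0,0,-5.44],"slide": [-7,4,0],"claw": 0},{"turn": [0,0,-4],"slide": [-4.5,3.5,0],"claw": 0},{"turn": [0,0,0],"slide": [0,0,0],"claw": 0}]'

```text
t: 13.7
eef_pos: [511.0, -194.2, 49.4]
tcp_rot: [3.14, 0.001, 0.743]
ft_force: [-1.7, -11.5, 0.5]
opening: 0.145
grip_force: 30.0
```

Call:
jog_arm --targets '[{"turn": [0,0,-1.4],"slide": [-1.5,1.5,0],"claw": 0},{"turn": [0,0,0],"slide": [0,0,0],"claw": 0}]'

```text
t: 13.95
eef_pos: [509.7, -192.9, 49.4]
tcp_rot: [3.139, 0.001, 0.719]
ft_force: [-1.2, -10.9, 0.4]
opening: 0.141
grip_force: 30.0
```

Call:
jog_arm --targets '[{"turn": [0,0,0],"slide": [-1.5,1.5,0],"claw": 0},{"turn": [0,0,0],"slide": [0,0,0],"claw": 0}]'

```text
t: 14.2
eef_pos: [508.4, -191.6, 49.4]
tcp_rot: [3.139, 0.001, 0.719]
ft_force: [-1.0, -12.6, -0.0]
opening: 0.14
grip_force: 30.0
```

Call:
jog_arm --targets '[{"turn": [0,0,0],"slide": [-1,1,0],"claw": 0},{"turn": [0,0,0],"slide": [0,0,0],"claw": 0}]'

```text
t: 14.45
eef_pos: [507.5, -190.9, 49.4]
tcp_rot: [3.138, 0.0, 0.719]
ft_force: [-1.4, -14.5, -0.6]
opening: 0.144
grip_force: 30.0
```

Call:
jog_arm --targets '[{"turn": [0,0,0],"slide": [-1.5,1.5,0],"claw": 0},{"turn": [0,0,0],"slide": [0,0,0],"claw": 0}]'

```text
t: 14.7
eef_pos: [506.2, -189.6, 49.4]
tcp_rot: [3.138, 0.0, 0.718]
ft_force: [-0.4, -17.2, -0.8]
opening: 0.142
grip_force: 30.0
```

Call:
jog_arm --targets '[{"turn": [0,0,0],"slide": [-1,1,0],"claw": 0},{"turn": [0,0,0],"slide": [0,0,0],"claw": 0}]'

```text
t: 14.95
eef_pos: [505.4, -188.8, 49.4]
tcp_rot: [3.137, 0.0, 0.718]
ft_force: [-0.3, -18.2, -1.9]
opening: 0.144
grip_force: 30.0
```

Run:
```python
from h import *
c=cam('scene');s=state();print(s['eef_pos'],s['ft_force'],s['grip_force'],s['opening'])
o=np.array([631,-169.5]);a=.097;R=np.array([[np.cos(a),-np.sin(a)],[np.sin(a),np.cos(a)]])
for th in(.85,.95): print(th,proj(c,[*(R@(np.array([-60,50])+85*np.array([np.cos(-1.5-th),np.sin(-1.5-th)]))+o),109]))
print(proj(c,[*(R@[-222,0]+o),90]),look_for('cage_peg','scene')[:1],look_for('drawer_handle','scene')[:1])
cv2.imwrite('pics/s6.png',cv2.resize(c['frame'][110:210,240:360],None,fx=6,fy=6,interpolation=cv2.INTER_NEAREST))
```

```text
[ 505.38025037 -188.84698876   49.43208411] [ -0.20191687 -17.72395314  -1.6103033 ] 30.00882089138031 0.14145627209354936
0.85 [303.39358113 158.72862488]
0.95 [305.78310213 158.96584387]
[327.86818495 153.53946194] [{'xy': [304.1, 176.6], 'conf': 0.7}] [{'xy': [311.2, 174.4], 'conf': 0.91}]
```

View pics/s6.png

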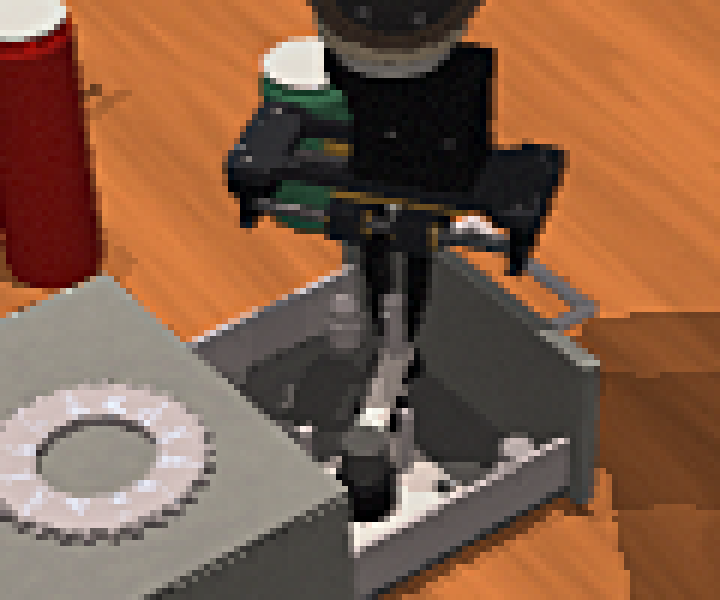

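Call:
jog_arm --targets '[{"turn": [0,0,0],"slide": [-1.3,0.2,0],"claw": 0},{"turn": [0,0,0],"slide": [-1.2,0.2,0],"claw": 0},{"turn": [0,0,0],"slide": [0,0,0],"claw": 0}]'

```text
t: 15.48
eef_pos: [503.6, -188.0, 49.4]
tcp_rot: [3.137, -0.001, 0.718]
ft_force: [4.2, -12.1, -4.4]
opening: 0.141
grip_force: 30.0
```

Call:
jog_arm --targets '[{"turn": [0,0,0],"slide": [-1,1,0],"claw": 0},{"turn": [0,0,0],"slide": [0,0,0],"claw": 0},{"turn": [0,0,0],"slide": [0,0,0],"claw": 0}]'

```text
t: 15.85
eef_pos: [503.4, -187.9, 49.4]
tcp_rot: [3.135, -0.001, 0.718]
ft_force: [7.7, -17.5, -8.3]
opening: 0.141
grip_force: 30.0
```

The last 1.4 mm of command gave only 0.2 mm of motion while the force jumped. The tangential force is now about 18 N against the 9 N spring, so the arm is on its stop. I hand in while holding.

```bash
python3 -c "
from cell import *
s=state();print(s['ft_force'],s['grip_force']);print(job_done())"
```

```text
[  7.67655946 -17.45036148  -8.27013491] 29.995134472846985
the job is handed in; nothing more can be done
None
```

I pulled the bar-handled drawer out to its stop and swung the tensioner's cage arm to its stop; the job was handed in with the fingers still gripping the peg (30 N), and I made no contact with the other chest or the loose items.

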